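# Rebuild the three-tier gear tidy and key its cap home

## Task

Finish the clear gear tidy on the bench: slip the orange spacer over the post, then the loose clear tray on top of it, then put the black cap on. The cap only goes home when its slot finds the flat tang at the top of the post, whose direction is not known exactly, so turn it under a light press until it drops in, and push it gently until it sits flat on the tray's hub. Do not force any part (never more than 40 newtons), leave the climbing gear lying around the tidy alone, and let go of everything at the end.

Things in the scene. Friction and masses are not known exactly. Their poses are not given: they have to be found in the camera images.
- stand: Fixed gear tidy: two clear acrylic trays (150 x 150 mm, floor 4 mm, rims 18 mm high), one above the other on an upright steel post, undersides 0 and 54 mm up. Origin: centre of its underside on the post's axis, z up, x and y along the tray sides. The plastic is brittle: pressing a layer on with more than 40 N fails.
- hub_top (a point): Centre of the top of the upper fixed tray's grey hub (34 mm diameter), on the post's axis, 78 mm above the stand's origin: the spacer's underside must rest here. The round post, 24 mm in diameter, rises from here to 131 mm above the stand's origin, its top edge bevelled over 3 mm.
- post_tip (a point): Tip of the post, on its axis, 143 mm above the stand's origin. A flat upright tang, 22 mm long, 8 mm wide and 12 mm high, stands on the round post. The tang's direction is not reported (this point's axes are the stand's): its long side lies anywhere within about 40 degrees either side of the stand's x axis. The post is stiff to turn (0.15 N m).
- spacer: Orange plastic tube standing upright, 34 mm outside and 27 mm inside diameter, 30 mm high, 40 to 85 g. Origin: centre of its underside, z along its axis. Seated, its underside is 78 mm and its top 108 mm above the stand's origin.
- tray: Loose clear acrylic tray lying flat, 150 x 150 mm, floor 4 mm, rim 18 mm high and 4 mm thick; grey hub tube in the middle, 34 mm outside diameter, 27 mm bore right through, top 24 mm above the underside. 130 to 250 g. Origin: centre of its underside, z up, x and y along its sides. Seated, its underside is 108 mm and hub top 132 mm above the stand's origin; any yaw.
- cap: Black cap, upright: foot 46 (x) x 36 (y) x 14 mm high, on it a round knob, 36 mm diameter, to 42 mm, yellow line on top along x. Slot in the underside 24 (x) x 10 (y) x 14 mm deep fits the tang either way round, 1 mm play per side. 65 to 125 g. Origin: centre of its underside, z up. Its underside is 143 mm above the stand's origin resting unkeyed on the tang, 132 mm fully home on the tray's hub.
- nut: Gold climbing nut on a steel stem, 110 x 18 x 24 mm, lying on the bench; leave alone. Origin: under the middle of the gold head; the stem runs to +x for 97 mm.
- belay: Blue belay device with a wire keeper, 85 x 36 x 30 mm; leave alone. Origin: under the middle of its blue body; the keeper points to -x.
- headlamp: Grey plastic headlamp on a black back plate, 48 x 74 x 45 mm; leave alone. Origin: under its middle; it shines towards -x.
- screw: Steel ice screw lying on the bench, 135 mm long (x), 22 mm thick; leave alone. Origin: under the middle of its tube.
Things that resemble listed ones, but are neither listed nor needed, are in the scene too. Of the things shaped like the spacer, the orange one is meant.

How it is judged:
By the outcome, as a careful person would: the job done as asked, in the order asked, and still so for the second after the job is handed in, with the robot touching nothing.
It also fails if it takes over 72 s, if anything falls off the work surface, if the arm or the gripper's body presses on something with over 40 N, if the wrist force passes 120 N, or if a joint passes its speed limit or range.

## Robot

A 6-joint arm with a two-finger parallel gripper is mounted at the origin on the work surface. World frame = base frame: x ahead of the robot, y to its left, z up, the work surface at z = 0. Lengths are in mm, angles in rad, forces in N, time in s.
With the tool pointing down it reaches from about 300 to 775 mm from the base axis. Payload 14.6 kg.
Tool frame: the origin (TCP) lies midway between the tips of the shut fingers; the grasp point (between the pads) lies 19 mm behind it (pinch_z is the distance from the TCP to the grasp point, in mm); z points along the fingers, y is the direction in which the jaws open and shut (so a half turn about z gives the same grasp; the last joint's range is limited). The gripper opens to 94 mm and grips with 3 to 60 N. Pads are 16 mm wide; open, the fingers measure 119 mm over their backs; the gripper's body (75 mm by 177 mm) begins 78 mm behind the grasp point.
Start: joints at [-1.195, 0.3, 1.521, -0, 1.321, -0.067], TCP at [235.651, -496.949, 205.446] pointing down, gripper open.
Joint ranges: [-3.03, 3.03], [-0.79, 2.21], [0.23, 2.52], [-1.04, 4.18], [0, 3.07], [-2.55, 2.55]. Speed limits (rad/s): [2.22, 2.22, 2.57, 3.14, 3.14, 3.14].

## Interface

Orientations are given as [roll, pitch, yaw] about the fixed x, y, z axes, in that order (R = Rz(yaw) Ry(pitch) Rx(roll)).
In Python, from cell import read_state, camera, sign_off, pinch_z gives the robot as it stands. The module is installed in compiled form; this text tells all that it offers.
- The arm moves only by the tool servo_tool, never from a script. Its argument "series" is a list of rows, each a list of 6 numbers: the shift along the tool's x, y, z in cm, then the turn, a rotation vector about the tool's x, y, z in rad. In form: [[tx, ty, tz, rx, ry, rz], ...]. A call has exactly 10 rows; each row is the pose to reach, as a shift and turn from the pose commanded when the call began, along the tool's axes at that moment; what a row does not reach only later rows make up. A row lasts 1/12 s, in which the tool goes at most 41.7 mm and 7.16 degrees, less where a joint would pass 70% of its speed; a pose out of reach is approached as far as the arm can. A call with a gripper value outside its range is refused whole. "gripper" is the finger opening in cm, from 0 to 9.4, set as the call begins (left out, the last holds). The fingers move at their own pace and stop on an object; "grip_force" is the grip in N (left out, the last holds). Time passes only in rows, so rows that repeat a pose let the fingers close, or fill a call up. It gives the time, the measured TCP pose, the force and the opening at its end, in the units of the state.
- read_state(): the state, without advancing time (a new reading comes with each control period).
- camera(name): name is "scene" or "side" or "wrist"; returns a dict with "pixels" (400x640x3 uint8, red, green, blue), "fx", "fy", "cx", "cy" (pixels), "pose" (4x4, takes a point from camera to world coordinates); the wrist camera has in their place "mount" (4x4, takes a point from camera to tool coordinates, whose origin is the TCP and whose axes are the flange's). Camera axes: x right, y down, z forward; pixel columns grow to the right and rows downward; lengths in mm; the calibration is good to about 2 mm. A picture is of the moment at which its call begins: read the wrist's pose just before it. There is no depth.
- sign_off(): hands the job in, once; it reports no verdict.
The state is a dict: "clock": time; "joints": joint angles; "qd": joint speeds; "effort": joint torques, N m; "eef_pos": TCP position; "eef_rot": TCP orientation; "wrist_force": force on the tool from outside, world axes, zero at the start; "moment": the same for the moment, N m; "finger_gap": finger opening in mm.
Only numpy, scipy, OpenCV 4.12 (cv2) and the standard library are available. Lean on these libraries where they do the work, as an engineer would, in place of code of your own. Each camera call takes 0.05 s, during which the arm holds its last target.

## Working session

There is one attempt and no reset: what is moved stays moved. The work goes in short steps, Python scripts to look and compute and a tool call to move; the robot and the scene stay as the last step left them, time stands still between calls to the robot, and variables do not carry over. Pictures are saved under pics/ and viewed, and the job is handed in when it is done.

Besides the shell and the picture viewer there is one more tool, called after "Emit:" as name(argument=value, ...), one argument or row to a line, values as JSON. servo_tool: Moves the arm, as the interface text tells. Its arguments: {"type":"object","properties":{"series":{"type":"array"},"gripper":{"type":"number"},"grip_force":{"type":"number"}},"required":["series"]}

```bash
mkdir -p pics
cat > h.py <<'E'
import numpy as np, cv2
from cell import read_state, camera, sign_off, pinch_z
from scipy.spatial.transform import Rotation as R
def snap(n,f):
    s=read_state(); c=camera(n); cv2.imwrite('pics/'+f+'.png',c['pixels'][:,:,::-1])
    if n=='wrist':
        T=np.eye(4);T[:3,:3]=R.from_euler('xyz',s['eef_rot']).as_matrix();T[:3,3]=s['eef_pos'];P=T@np.array(c['mount'])
    else: P=np.array(c['pose'])
    np.savez('pics/'+f+'.npz',P=P,k=[c['fx'],c['fy'],c['cx'],c['cy']])
def ray(f,u,v):
    d=np.load('pics/'+f+'.npz');fx,fy,cx,cy=d['k'];P=d['P']
    r=P[:3,:3]@np.array([(u-cx)/fx,(v-cy)/fy,1]);return P[:3,3],r/np.linalg.norm(r)
def onz(f,u,v,z):
    o,r=ray(f,u,v);return (o+r*(z-o[2])/r[2]).round(1)
def proj(f,p):
    d=np.load('pics/'+f+'.npz');fx,fy,cx,cy=d['k'];P=d['P']
    q=P[:3,:3].T@(np.array(p,float)-P[:3,3]);return np.array([fx*q[0]/q[2]+cx,fy*q[1]/q[2]+cy]).round(1)
def crop(f,u0,v0,u1,v1,k,out):
    a=cv2.imread('pics/'+f+'.png')[v0:v1,u0:u1];cv2.imwrite('pics/'+out+'.png',cv2.resize(a,None,fx=k,fy=k,interpolation=cv2.INTER_CUBIC))
E
python3 - <<'E'
from h import *
for n in ['scene','side','wrist']: snap(n,n+'0'); print(np.load(f'pics/{n}0.npz')['P'].round(3))
print(read_state(),pinch_z)
E
```

```text
[[-3.730000e-01  4.990000e-01 -7.820000e-01  1.316799e+03]
 [ 9.280000e-01  1.980000e-01 -3.170000e-01  2.727770e+02]
 [-3.000000e-03 -8.440000e-01 -5.370000e-01  5.967160e+02]
 [ 0.000000e+00  0.000000e+00  0.000000e+00  1.000000e+00]]
[[-9.90000e-01 -8.90000e-02  1.09000e-01  5.11818e+02]
 [-1.40000e-01  5.05000e-01 -8.52000e-01  6.81823e+02]
 [ 2.10000e-02 -8.58000e-01 -5.13000e-01  5.15912e+02]
 [ 0.00000e+00  0.00000e+00  0.00000e+00  1.00000e+00]]
[[ 4.28000e-01 -8.79000e-01 -2.10000e-01  2.95510e+02]
 [-9.04000e-01 -4.17000e-01 -9.90000e-02 -4.67504e+02]
 [-1.00000e-03  2.32000e-01 -9.73000e-01  3.85076e+02]
 [ 0.00000e+00  0.00000e+00  0.00000e+00  1.00000e+00]]
{'clock': 0.15, 'joints': array([-1.19462140e+00,  3.00326634e-01,  1.52143109e+00,  1.10389624e-05,
        1.32065751e+00, -6.66249159e-02]), 'qd': array([-0.00102836, -0.00096854, -0.0016718 ,  0.00173069, -0.00126609,
        0.00082676]), 'effort': array([ 1.32846279e-03, -5.31962335e+01, -3.52825534e+01,  7.07196398e-02,
        2.35895900e-02, -9.49083619e-05]), 'eef_pos': array([ 235.5780955 , -496.78797647,  205.02901898]), 'eef_rot': array([-3.14077261e+00, -6.54333952e-05,  4.42797075e-01]), 'wrist_force': array([ 1.03793992,  0.03669983, -0.41897218]), 'moment': array([ 0.03878685, -0.014076  ,  0.02554137]), 'finger_gap': 93.78071702534655} 18.8
```

View pics/scene0.png

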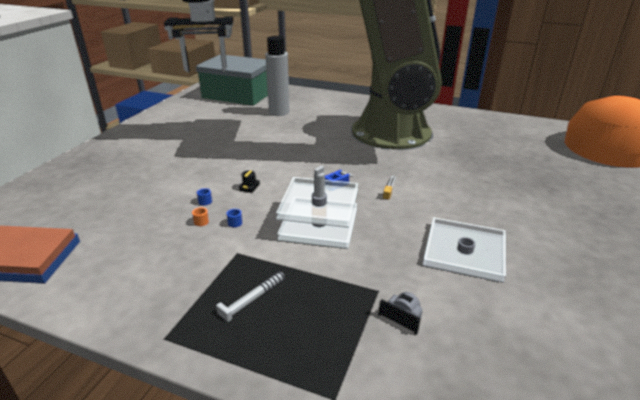

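View pics/side0.png

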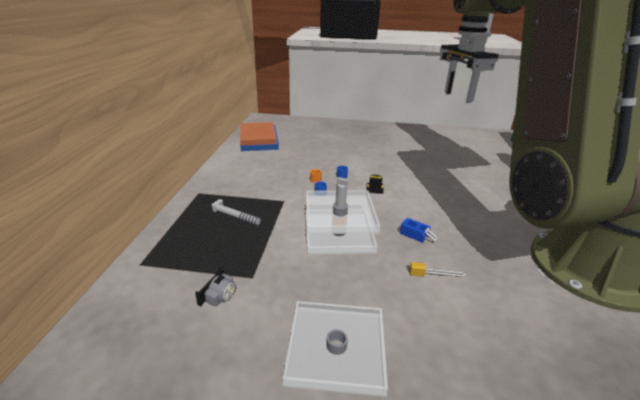

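View pics/wrist0.png

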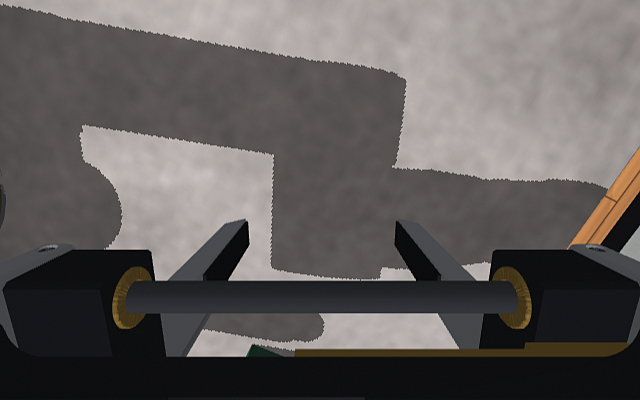

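The scene picture shows three spacer-like rings: blue (204,197), blue (234,217) and orange (201,216). The orange one is meant. The cap is at (249,181), the stand post at (319,190) and the loose tray at (466,246). I'll check these in enlarged crops.

Run:
```python
from h import *
crop('scene0',180,160,370,250,4,'a1'); crop('scene0',415,210,515,285,7,'a2'); crop('side0',290,150,450,260,5,'a3')
crop('side0',280,295,395,395,5,'a4')
```

```text
(no output)
```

View pics/a1.png

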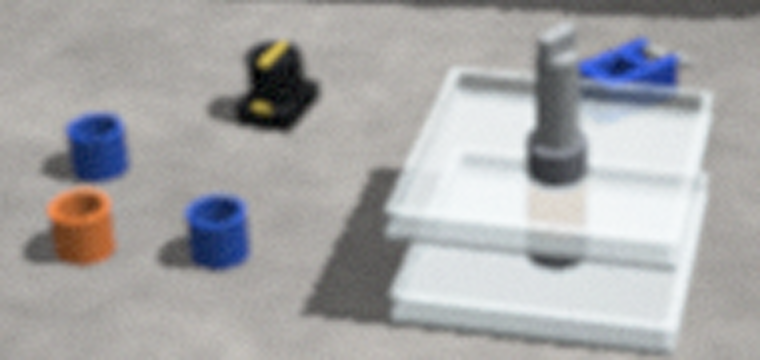

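View pics/a2.png

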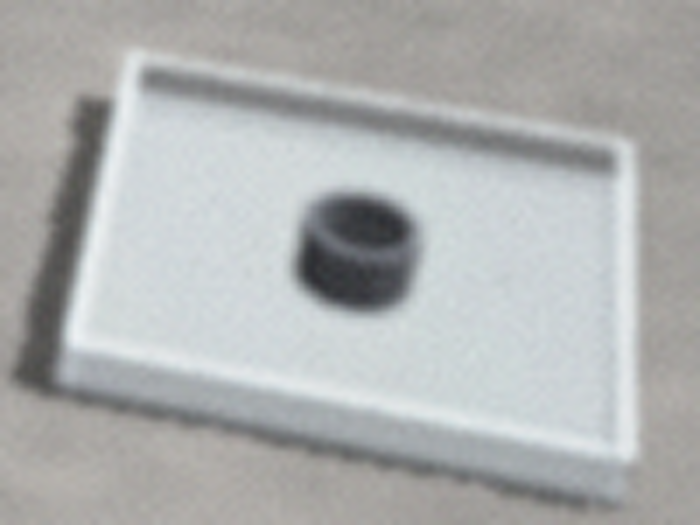

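View pics/a3.png

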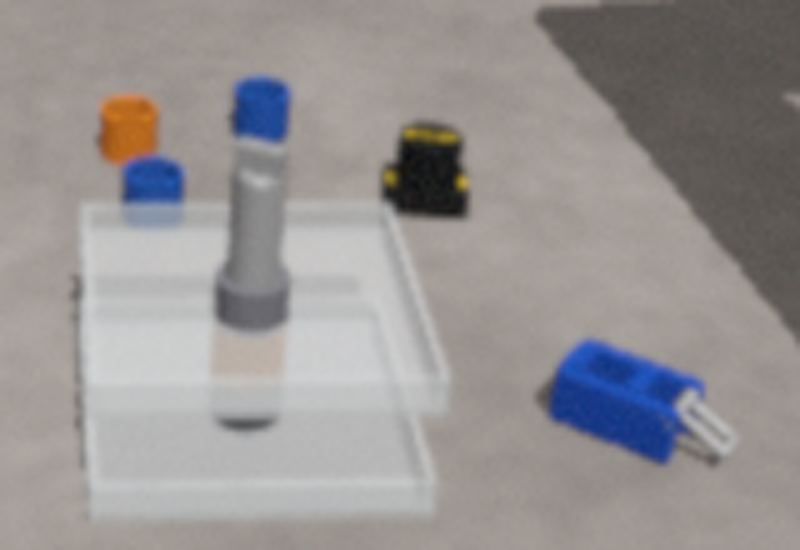

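View pics/a4.png

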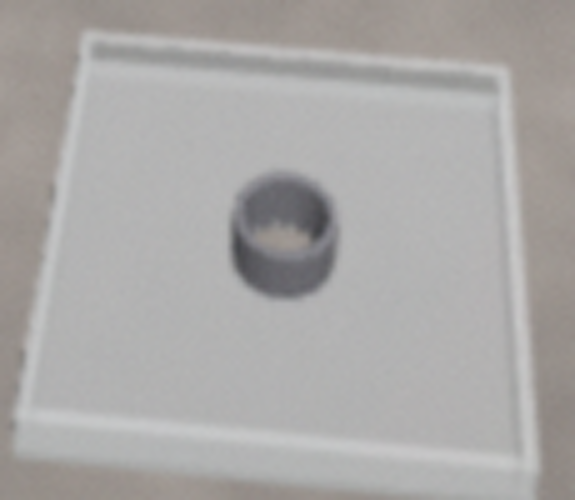

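```bash
cat >> h.py <<'E'
def tri(obs):
    A=np.zeros((3,3));b=np.zeros(3);L=[]
    for f,u,v in obs:
        o,r=ray(f,u,v);M=np.eye(3)-np.outer(r,r);A+=M;b+=M@o;L.append((M,o))
    x=np.linalg.solve(A,b);return x.round(1),[float(np.linalg.norm(M@(x-o)).round(1)) for M,o in L]
E
python3 - <<'E'
from h import *
for n,s,d,z in [('spacer',(200.5,211.2),(315.8,170.6),30),('cap',(248.5,173.5),(376.4,177),42),('hub',(466.7,242.6),(336.8,338),24),('tip',(319.5,169.5),(342.4,179.4),143)]:
    print(n,tri([('scene0',*s),('side0',*d)]),onz('scene0',*s,z),onz('side0',*d,z))
print('cap line',onz('scene0',180+262/4,160+66/4,42),onz('scene0',180+287/4,160+44/4,42),onz('side0',290+405/5,150+135/5,42),onz('side0',290+460/5,150+137/5,42))
print('blue',onz('scene0',204.3,191.3,30),onz('scene0',234.3,211.3,30))
print('trayrim sc',[onz('scene0',415+u/7,210+v/7,18) for u,v in [(130,55),(630,140),(632,460),(68,355)]])
print('trayrim si',[onz('side0',280+u/5,295+v/5,18) for u,v in [(88,37),(507,70),(530,465),(22,415)]])
print('stand rim72 sc',[onz('scene0',180+u/4,160+v/4,72) for u,v in [(455,72),(710,95),(388,222),(692,250)]])
E
```

```text
spacer (array([ 633.7, -276.2,   30.6]), [2.1, 2.1]) [ 635.7 -274.1   30. ] [ 633.6 -281.8   30. ]
cap (array([ 461.1, -249.5,   40.5]), [1.3, 1.3]) [ 465.6 -246.5   42. ] [ 460.7 -249.3   42. ]
hub (array([522. , 283.8,  21.8]), [0.6, 0.6]) [525.9 284.2  24. ] [521.7 284.8  24. ]
tip (array([544.3, -28.5, 140.1]), [1.8, 1.8]) [552.3 -24.7 143. ] [543.6 -26.5 143. ]
cap line [ 481.4 -246.1   42. ] [ 451.4 -245.1   42. ] [ 475.5 -246.6   42. ] [ 445.4 -249.7   42. ]
blue [ 561.2 -313.4   30. ] [ 608.4 -204.4   30. ]
trayrim sc [array([453.8, 206.8,  18. ]), array([443.3, 354.7,  18. ]), array([593.4, 361.9,  18. ]), array([605.9, 215.3,  18. ])]
trayrim si [array([597.3, 215.3,  18. ]), array([450.2, 207.1,  18. ]), array([445.6, 353.7,  18. ]), array([590.2, 360.7,  18. ])]
stand rim72 sc [array([ 491.9, -111.6,   72. ]), array([462.8,  32. ,  72. ]), array([642.3, -81.3,  72. ]), array([608.9,  68.4,  72. ])]
```

```bash
cat >> h.py <<'E'
def to(x,y,z,yaw,pr=True):
    s=read_state();M=R.from_euler('xyz',s['eef_rot']);T=R.from_euler('xyz',[np.pi,0,yaw])
    d=M.inv().apply(np.array([x,y,z])-s['eef_pos'])/10;rv=(M.inv()*T).as_rotvec()
    print('row',d.round(2),rv.round(3),'| clk',round(s['clock'],2),'F',s['wrist_force'].round(1),'gap',round(s['finger_gap'],1))
def tool(f_or_none=None):
    s=read_state();print(s['clock'],s['eef_pos'].round(1),s['eef_rot'].round(4),s['wrist_force'].round(1),s['moment'].round(3),round(s['finger_gap'],1))
E
python3 - <<'E'
from h import *
to(634,-278,130,1.16)
E
```

```text
row [45.37 -2.69  7.51] [-0.001 -0.    -0.717] | clk 0.15 F [ 1.   0.  -0.4] gap 93.8
```

Emit:
servo_tool(
  series=[
    [4,-0.3,0.7,0,0,-0.1],
    [8,-0.6,1.4,0,0,-0.2],
    [12,-0.9,2.1,0,0,-0.3],
    [16,-1.1,2.8,0,0,-0.4],
    [20,-1.3,3.5,0,0,-0.5],
    [24,-1.5,4.2,0,0,-0.6],
    [28,-1.7,4.9,0,0,-0.7],
    [32,-1.9,5.6,0,0,-0.717],
    [36,-2.2,6.3,0,0,-0.717],
    [40,-2.4,7,0,0,-0.717],
  ],
  gripper=6,
)

```text
clock: 0.98
eef_pos: [588.3, -302.4, 134.8]
eef_rot: [-3.141, -0.0, 1.16]
wrist_force: [-0.4, -1.2, 0.1]
finger_gap: 59.7
```

Run:
```python
from h import *
tool();to(634,-278,130,1.16); snap('wrist','w1')
```

```text
0.9833 [ 588.3 -302.4  134.8] [-3.1411 -0.      1.1601] [-0.4 -1.2  0.1] [-0.025 -0.089 -0.022] 59.7
row [4.06 3.22 0.48] [-0. -0.  0.] | clk 0.98 F [-0.4 -1.2  0.1] gap 59.7
```

View pics/w1.png

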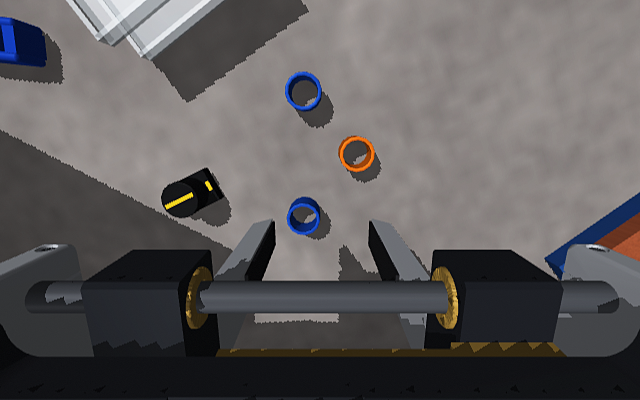

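Run:
```python
from h import *
crop('w1',150,60,400,250,3,'b1')
a=cv2.imread('pics/w1.png');h=cv2.cvtColor(a,cv2.COLOR_BGR2HSV)
m=((h[...,0]>5)&(h[...,0]<18)&(h[...,1]>150)&(h[...,2]>90)).astype(np.uint8);m[:100]=0;m[190:]=0
c=max(cv2.findContours(m,0,2)[0],key=cv2.contourArea);print(cv2.fitEllipse(c),cv2.boundingRect(c));tool()
```

```text
((356.0950927734375, 153.20932006835938), (34.44685745239258, 36.118534088134766), 133.4005889892578) (338, 136, 37, 36)
1.0333 [ 592.5 -298.2  132.7] [-3.1398e+00 -1.5000e-03  1.1637e+00] [ 5.   3.3 -1.2] [ 0.063 -0.218  0.05 ] 60.1
```

View pics/b1.png

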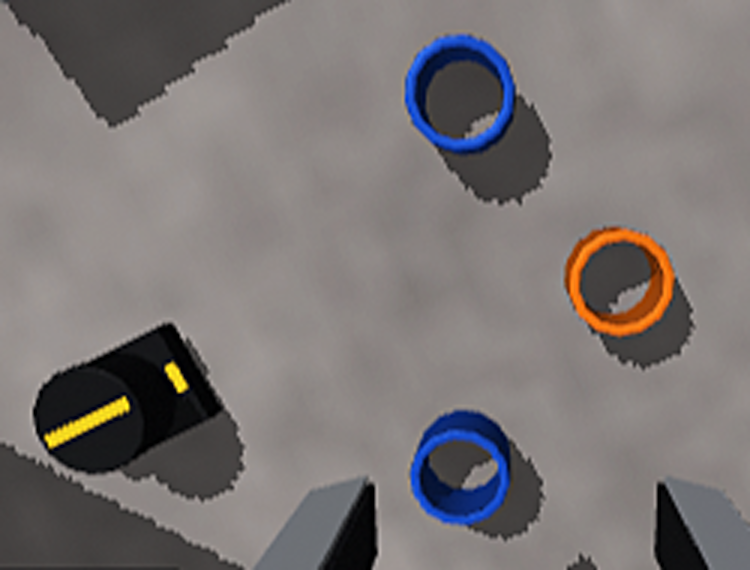

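Run:
```python
from h import *
print(onz('w1',356.6,153.5,30),onz('w1',165,207.5,42),onz('w1',193.2,194.3,42))
p=onz('w1',356.6,153.5,30);to(p[0],p[1],130,1.16)
```

```text
[ 634.7 -277.8   30. ] [ 446.4 -250.6   42. ] [ 477.5 -250.    42. ]
row [3.54 3.07 0.27] [-0.002 -0.002  0.004] | clk 1.03 F [ 5.   3.3 -1.2] gap 60.1
```

Emit:
servo_tool(
  series=[
    [0.7,0.5,0.5,0,0,0],
    [1.6,1.2,1.5,0,0,0],
    [2.5,2,3,0,0,0],
    [3.4,2.6,4.5,0,0,0],
    [4,3.1,6,0,0,0],
    [4.3,3.36,7,0,0,0],
    [4.3,3.36,7.8,0,0,0],
    [4.3,3.36,8.2,0,0,0],
    [4.3,3.36,8.4,0,0,0],
    [4.3,3.36,8.5,0,0,0],
  ],
)

```text
clock: 1.87
eef_pos: [634.5, -278.4, 50.8]
eef_rot: [3.141, 0.0, 1.159]
wrist_force: [-0.1, -0.1, -0.2]
finger_gap: 60.4
```

Run:
```python
from h import *
tool(); snap('wrist','w2');tool();to(634.7,-277.8,7,1.16)
```

```text
1.8667 [ 634.5 -278.4   50.8] [3.1411 0.     1.1591] [-0.1 -0.1 -0.2] [-0.021 -0.027 -0.034] 60.4
1.9167 [ 634.6 -278.4   50.9] [3.1409e+00 1.0000e-04 1.1592e+00] [0.4 0.  0. ] [-0.012 -0.12   0.05 ] 60.2
row [ 0.06 -0.02  4.39] [ 0.001  0.    -0.001] | clk 1.92 F [0.4 0.  0. ] gap 60.2
```

View pics/w2.png

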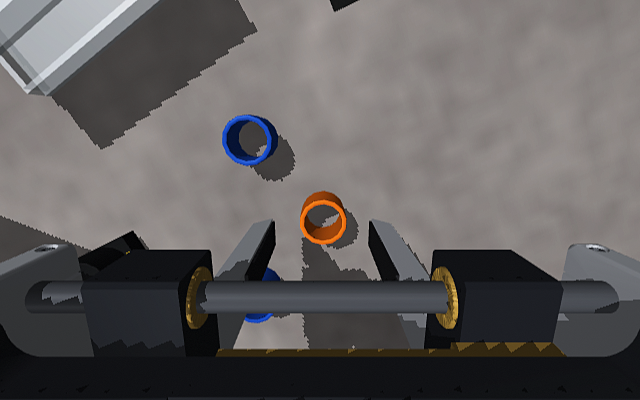

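Run:
```python
from h import *
print(onz('w2',323.5,222,30))
```

```text
[ 635.2 -278.4   30. ]
```

Emit:
servo_tool(
  series=[
    [0,0,0.8,0,0,0],
    [0,0,1.6,0,0,0],
    [0,0,2.4,0,0,0],
    [0,0,3.2,0,0,0],
    [0,0,3.8,0,0,0],
    [0,0,4.2,0,0,0],
    [0,0,4.4,0,0,0],
    [0,0,4.4,0,0,0],
    [0,0,4.4,0,0,0],
    [0,0,4.4,0,0,0],
  ],
)

```text
clock: 2.75
eef_pos: [635.0, -278.0, 6.9]
eef_rot: [3.141, 0.0, 1.16]
wrist_force: [0.0, -0.5, 0.7]
finger_gap: 60.2
```

Emit:
servo_tool(
  series=[
    [0,0,0,0,0,0],
    [0,0,0,0,0,0],
    [0,0,0,0,0,0],
    [0,0,0,0,0,0],
    [0,0,0,0,0,0],
    [0,0,0,0,0,0],
    [0,0,0,0,0,0],
    [0,0,-0.3,0,0,0],
    [0,0,-1,0,0,0],
    [0,0,-2,0,0,0],
  ],
  gripper=2.5,
  grip_force=15,
)

```text
clock: 3.58
eef_pos: [634.4, -277.7, 26.4]
eef_rot: [-3.14, -0.0, 1.16]
wrist_force: [0.1, -0.5, -1.4]
finger_gap: 34.1
```

Emit:
servo_tool(
  series=[
    [0,0,-4,0,0,0],
    [0.5,-0.6,-8,0,0,-0.03],
    [2.5,-3,-11,0,0,-0.1],
    [5,-5.8,-14,0,0,-0.17],
    [7.5,-8.8,-17,0,0,-0.24],
    [9.8,-11.6,-19,0,0,-0.3],
    [11.6,-13.8,-20,0,0,-0.34],
    [12.7,-15.1,-20.3,0,0,-0.36],
    [13.2,-15.6,-20.3,0,0,-0.36],
    [13.2,-15.6,-20.3,0,0,-0.36],
  ],
)

```text
clock: 4.42
eef_pos: [544.4, -93.5, 230.8]
eef_rot: [3.14, 0.0, 1.521]
wrist_force: [0.1, -0.5, -0.4]
finger_gap: 34.3
```

Run:
```python
from h import *
tool(); snap('wrist','w3');tool();crop('w3',150,0,450,200,2.6,'b3')
```

```text
4.4167 [544.4 -93.5 230.8] [3.1397e+00 3.0000e-04 1.5209e+00] [ 0.1 -0.5 -0.4] [-0.025 -0.087  0.029] 34.3
4.4667 [544.6 -94.6 230. ] [3.1408e+00 3.0000e-04 1.5199e+00] [-1.2  0.  -1. ] [-0.026 -0.102  0.025] 34.6
```

View pics/w3.png

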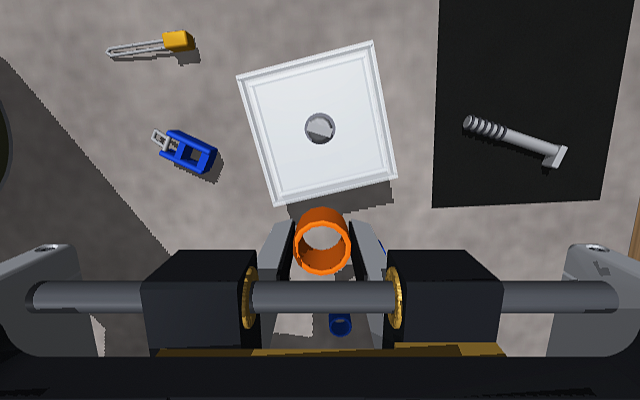

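View pics/b3.png

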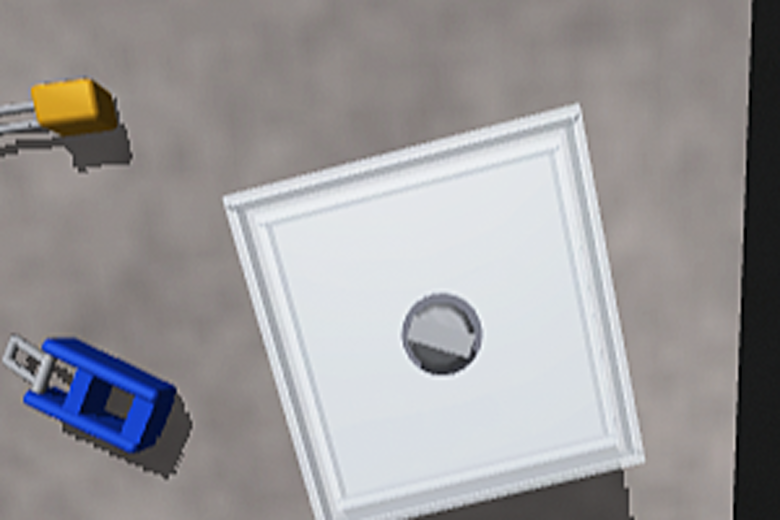

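Run:
```python
from h import *
crop('w3',290,95,350,155,10,'b4');crop('w3',280,195,365,285,6,'b5')
```

```text
(no output)
```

View pics/b4.png

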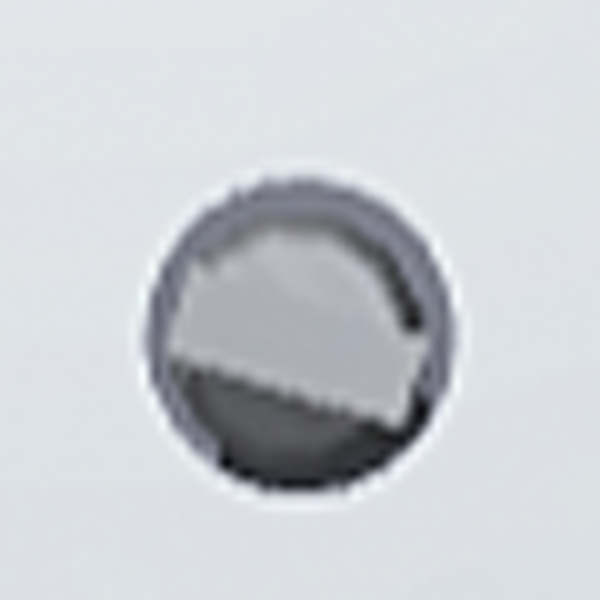

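View pics/b5.png

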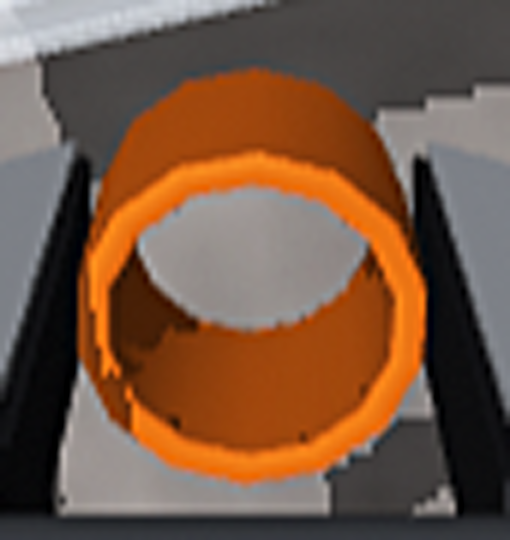

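Run:
```python
from h import *
print('hub',onz('w3',320.1,128.4,78),'tip',onz('w3',320,129.7,143))
a=onz('w3',290+18.4,95+31.2,143);b=onz('w3',290+41.5,95+38.3,143);c=onz('w3',290+17.2,95+35.5,143);d=onz('w3',290+40.1,95+42.8,143)
for p,q in((a,b),(c,d)): v=p-q;print(v,np.degrees(np.arctan2(v[1],v[0])))
e=[onz('w3',150+u/2.6,v/2.6,72) for u,v in [(225,198),(578,104),(643,462)]];print(e,np.degrees(np.arctan2(*(e[0]-e[1])[[1,0]])),np.degrees(np.arctan2(*(e[1]-e[2])[[1,0]])),((e[0]+e[2])/2))
print('sp',onz('w3',322.5,247.7,253.5))
```

```text
hub [545.8 -29.2  78. ] tip [545.8 -29.6 143. ]
[-20.1   7.1   0. ] 160.54505604400174
[-20.    7.4   0. ] 159.69552629003957
[array([458.9,  29.9,  72. ]), array([604.9,  58.1,  72. ]), array([632.5, -89.5,  72. ])] -169.0679028528683 100.59152774797138 [545.7 -29.8  72. ]
sp [544.2 -93.8 253.5]
```

Emit:
servo_tool(
  series=[
    [0.8,0,0.4,0,0,0],
    [2,-0.1,1.2,0,0,0],
    [3.5,-0.1,2.4,0,0,0],
    [5,-0.15,3.8,0,0,0],
    [6,-0.2,5,0,0,0],
    [6.4,-0.2,5.8,0,0,0],
    [6.54,-0.2,6.2,0,0,0],
    [6.54,-0.2,6.2,0,0,0],
    [6.54,-0.2,6.2,0,0,0],
    [6.54,-0.2,6.2,0,0,0],
  ],
)

```text
clock: 5.3
eef_pos: [546.1, -29.7, 168.0]
eef_rot: [3.141, 0.0, 1.519]
wrist_force: [0.1, 0.4, 0.1]
finger_gap: 33.9
```

Run:
```python
from h import *
tool(); snap('wrist','w4');tool();crop('w4',230,130,410,300,4,'b6');to(546,-29.3,168,1.52)
```

```text
5.3 [546.1 -29.7 168. ] [3.1408e+00 1.0000e-04 1.5191e+00] [0.1 0.4 0.1] [-0.074 -0.112  0.04 ] 33.9
5.35 [546.1 -29.7 168. ] [3.1407e+00 1.0000e-04 1.5191e+00] [-1.3 -0.2 -0.2] [-0.067 -0.086 -0.013] 34.1
row [ 0.03 -0.01  0.  ] [ 0.001  0.    -0.001] | clk 5.35 F [-1.3 -0.2 -0.2] gap 34.1
```

View pics/b6.png

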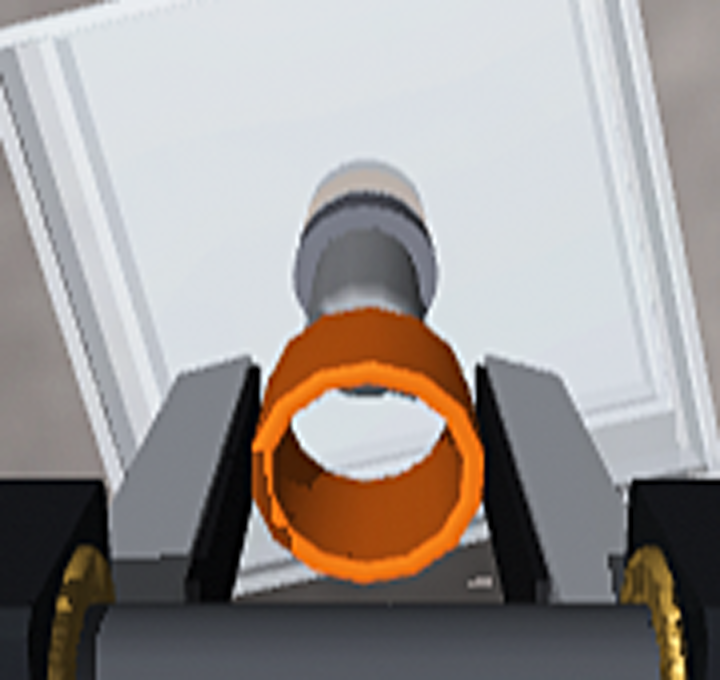

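Emit:
servo_tool(
  series=[
    [0,0,0.5,0,0,0],
    [0,0,1,0,0,0],
    [0,0,1.5,0,0,0],
    [0,0,2,0,0,0],
    [0,0,2.4,0,0,0],
    [0,0,2.8,0,0,0],
    [0,0,3.2,0,0,0],
    [0,0,3.5,0,0,0],
    [0,0,3.8,0,0,0],
    [0,0,4,0,0,0],
  ],
)

```text
clock: 6.18
eef_pos: [545.8, -29.1, 127.1]
eef_rot: [-3.141, -0.0, 1.52]
wrist_force: [-0.5, 0.5, -0.1]
finger_gap: 33.8
```

Emit:
servo_tool(
  series=[
    [0,0,0.5,0,0,0],
    [0,0,1,0,0,0],
    [0,0,1.5,0,0,0],
    [0,0,2,0,0,0],
    [0,0,2.5,0,0,0],
    [0,0,3,0,0,0],
    [0,0,3.5,0,0,0],
    [0,0,3.8,0,0,0],
    [0,0,4,0,0,0],
    [0,0,4.1,0,0,0],
  ],
)

```text
clock: 7.02
eef_pos: [545.8, -29.1, 86.1]
eef_rot: [-3.141, -0.0, 1.52]
wrist_force: [-0.6, -0.2, -1.1]
finger_gap: 34.4
```

Emit:
servo_tool(
  series=[
    [0,0,0,0,0,0],
    [0,0,0.05,0,0,0],
    [0,0,0.1,0,0,0],
    [0,0,0.15,0,0,0],
    [0,0,0.2,0,0,0],
    [0,0,0.22,0,0,0],
    [0,0,0.22,0,0,0],
    [0,0,0.22,0,0,0],
    [0,0,0.22,0,0,0],
    [0,0,0.22,0,0,0],
  ],
)

```text
clock: 7.85
eef_pos: [545.9, -29.1, 84.4]
eef_rot: [3.141, 0.0, 1.52]
wrist_force: [-2.2, 1.2, 3.9]
finger_gap: 34.4
```

Emit:
servo_tool(
  series=[
    [0,0,0,0,0,0],
    [0,0,0,0,0,0],
    [0,0,0,0,0,0],
    [0,0,0,0,0,0],
    [0,0,-0.5,0,0,0],
    [0,0,-2,0,0,0],
    [0,0,-4.5,0,0,0],
    [0,0,-7.5,0,0,0],
    [0,0,-10,0,0,0],
    [0,0,-11.5,0,0,0],
  ],
  gripper=6,
)

```text
clock: 8.68
eef_pos: [546.5, -29.2, 202.6]
eef_rot: [3.138, 0.0, 1.52]
wrist_force: [-0.2, 0.7, -0.7]
finger_gap: 59.6
```

Run:
```python
from h import *
tool(); snap('wrist','w5');tool();to(522,240,150,2.0)
```

```text
8.6833 [546.5 -29.2 202.6] [3.1381e+00 2.0000e-04 1.5198e+00] [-0.2  0.7 -0.7] [ 0.013 -0.079  0.011] 59.6
8.7333 [547.2 -29.3 204.6] [3.1352e+00 4.0000e-04 1.5198e+00] [-0.3  0.1  2.8] [ 0.002 -0.072 -0.011] 60.3
row [26.77 -3.92  5.42] [ 0.006  0.002 -0.48 ] | clk 8.73 F [-0.3  0.1  2.8] gap 60.3
```

View pics/w5.png

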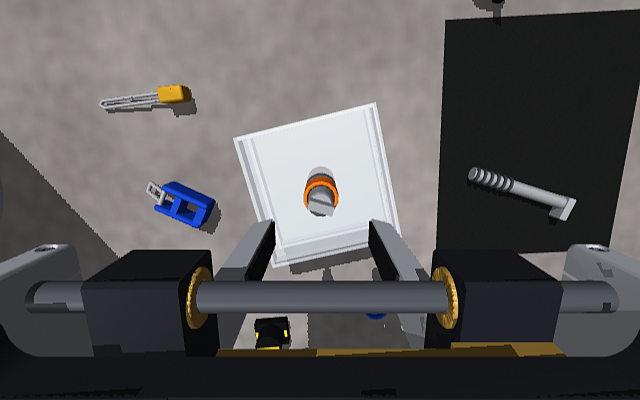

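Emit:
servo_tool(
  series=[
    [1.5,-0.2,-0.2,0,0,0],
    [4.5,-0.6,0,0,0,0],
    [8.5,-1.2,0.5,0,0,0],
    [12.5,-1.8,1,0,0,0],
    [16.5,-2.3,2,0,0,0],
    [20.5,-2.9,3,0,0,0],
    [23.5,-3.3,4,0,0,0],
    [25.8,-3.6,4.7,0,0,0],
    [26.7,-3.76,5,0,0,0],
    [26.7,-3.76,5,0,0,0],
  ],
)

```text
clock: 9.57
eef_pos: [521.1, 240.7, 148.1]
eef_rot: [-3.14, 0.001, 1.522]
wrist_force: [-0.4, 0.7, 0.3]
finger_gap: 59.8
```

Run:
```python
from h import *
tool(); snap('wrist','w6');tool();crop('w6',230,80,410,250,4,'b7')
```

```text
9.5667 [521.1 240.7 148.1] [-3.1399e+00  7.0000e-04  1.5221e+00] [-0.4  0.7  0.3] [-0.008 -0.078 -0.037] 59.8
9.6167 [521.6 239.5 148.8] [-3.1408e+00  5.0000e-04  1.5210e+00] [-0.3 -0.5  1. ] [-0.033 -0.046  0.004] 60.0
```

View pics/w6.png

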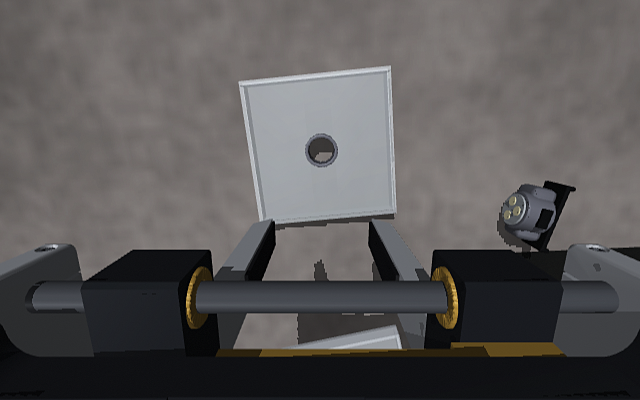

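View pics/b7.png

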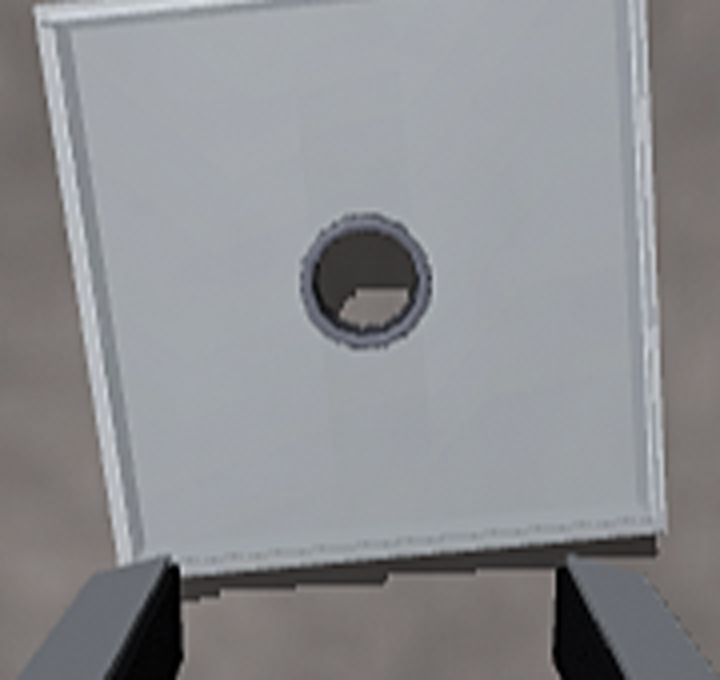

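Run:
```python
from h import *
print(onz('w6',321.5,150.1,24)); e=[onz('w6',u,v,18) for u,v in [(239,81),(389,67),(395,214)]];print(e)
print(np.degrees(np.arctan2(*(e[1]-e[0])[[1,0]])),np.degrees(np.arctan2(*(e[1]-e[2])[[1,0]])),(e[0]+e[2])/2)
p=onz('w6',321.5,150.1,24);to(p[0],p[1],45,1.52)
```

```text
[522.4 283.7  24. ]
[array([444.3, 354.7,  18. ]), array([592.1, 360.3,  18. ]), array([599.3, 210.1,  18. ])]
2.1698441078219495 92.74443453967778 [521.8 282.4  18. ]
row [ 4.43 -0.13 10.38] [-0.001  0.001  0.001] | clk 9.62 F [-0.3 -0.5  1. ] gap 60.0
```

Emit:
servo_tool(
  series=[
    [0.8,0,1,0,0,0],
    [2.2,-0.1,3,0,0,0],
    [3.6,-0.1,5.2,0,0,0],
    [4.2,-0.13,7.4,0,0,0],
    [4.38,-0.15,9.4,0,0,0],
    [4.38,-0.15,11.2,0,0,0],
    [4.38,-0.15,12.5,0,0,0],
    [4.38,-0.15,13.4,0,0,0],
    [4.38,-0.15,13.9,0,0,0],
    [4.38,-0.15,14.1,0,0,0],
  ],
)

```text
clock: 10.45
eef_pos: [522.8, 282.8, 8.0]
eef_rot: [-3.141, 0.0, 1.519]
wrist_force: [-0.3, 0.1, -0.1]
finger_gap: 60.1
```

Run:
```python
from h import *
tool(); snap('wrist','w7');tool()
```

```text
10.45 [522.8 282.8   8. ] [-3.1415e+00  1.0000e-04  1.5191e+00] [-0.3  0.1 -0.1] [-0.055 -0.094 -0.031] 60.1
10.5 [522.9 283.    8.2] [ 3.1415e+00 -1.0000e-04  1.5193e+00] [ 0.5 -0.  -0.8] [-0.053 -0.013  0.058] 59.7
```

View pics/w7.png

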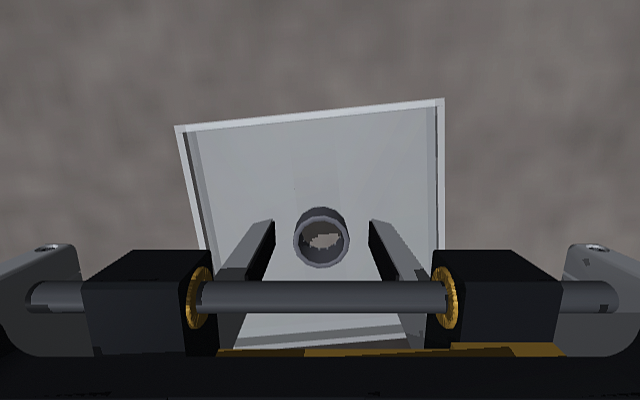

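Run:
```python
from h import *
crop('w7',280,195,365,285,6,'b8');print(onz('w7',321,241,24))
```

```text
[521.9 283.9  24. ]
```

View pics/b8.png

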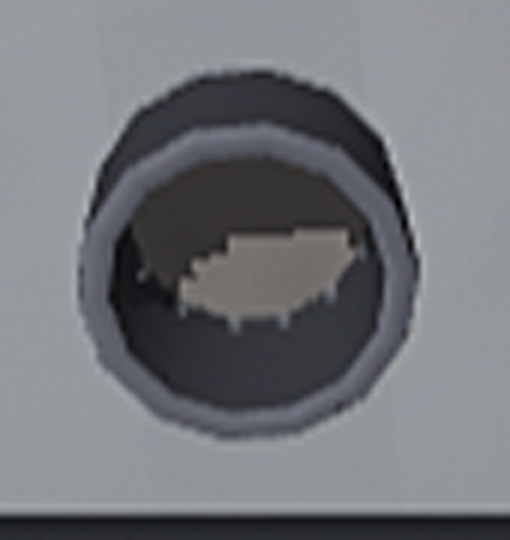

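Emit:
servo_tool(
  series=[
    [0.03,0,0,0,0,0],
    [0.05,0,0,0,0,0],
    [0.05,0,0,0,0,0],
    [0.05,0,0,0,0,0],
    [0.05,0,0,0,0,0],
    [0.05,0,0,0,0,0],
    [0.05,0,0,0,0,0],
    [0.05,0,-0.3,0,0,0],
    [0.05,0,-0.9,0,0,0],
    [0.05,0,-2,0,0,0],
  ],
  gripper=2.5,
  grip_force=30,
)

```text
clock: 11.33
eef_pos: [522.0, 283.4, 27.8]
eef_rot: [-3.14, 0.001, 1.52]
wrist_force: [0.1, 0.2, -2.3]
finger_gap: 32.9
```

Run:
```python
from h import *
tool(); snap('wrist','w8');snap('side','s8');tool();crop('s8',260,230,420,380,4,'b9');to(546,-29.2,170,1.67)
```

```text
11.3333 [522.  283.4  27.8] [-3.1397e+00  1.0000e-03  1.5197e+00] [ 0.1  0.2 -2.3] [-0.007 -0.114  0.   ] 32.9
11.4333 [523.6 284.2  30.4] [ 3.1391e+00 -1.4000e-03  1.5198e+00] [ 0.2 -0.8 -2.2] [-0.004 -0.102  0.008] 33.0
row [-31.16   3.88 -14.  ] [ 0.003 -0.001 -0.15 ] | clk 11.43 F [ 0.2 -0.8 -2.2] gap 33.0
```

View pics/b9.png

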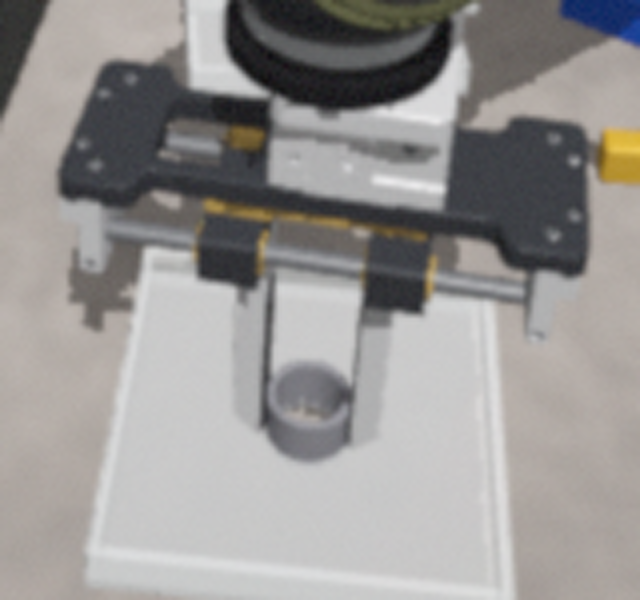

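Emit:
servo_tool(
  series=[
    [0,0,-1,0,0,0],
    [0,0,-2.5,0,0,0],
    [-0.5,0.05,-4.5,0,0,0],
    [-1.5,0.2,-6.5,0,0,0],
    [-3.5,0.4,-8.5,0,0,0],
    [-6,0.7,-10.5,0,0,0],
    [-9,1.1,-12.2,0,0,0],
    [-12,1.5,-13.5,0,0,0],
    [-15,1.9,-14.2,0,0,0],
    [-18,2.3,-14.5,0,0,0],
  ],
)

```text
clock: 12.27
eef_pos: [536.7, 101.5, 175.3]
eef_rot: [3.139, -0.0, 1.52]
wrist_force: [-0.3, 0.2, -2.0]
finger_gap: 32.8
```

Emit:
servo_tool(
  series=[
    [-2.8,0.33,0,0,0,-0.02],
    [-5.4,0.65,0,0,0,-0.05],
    [-7.8,0.95,0,0,0,-0.08],
    [-9.8,1.2,0,0,0,-0.11],
    [-11.4,1.4,0,0,0,-0.13],
    [-12.4,1.5,0,0,0,-0.146],
    [-12.9,1.57,0,0,0,-0.146],
    [-13.1,1.59,0,0,0,-0.146],
    [-13.1,1.59,0,0,0,-0.146],
    [-13.1,1.59,0,0,0,-0.146],
  ],
)

```text
clock: 13.1
eef_pos: [545.6, -28.3, 173.4]
eef_rot: [3.142, -0.0, 1.666]
wrist_force: [-0.1, -0.3, -2.4]
finger_gap: 32.7
```

Run:
```python
from h import *
tool(); snap('wrist','w9');snap('scene','c9');tool();crop('c9',260,80,420,240,4,'c10');to(546,-29.2,170,1.67)
```

```text
13.1 [545.6 -28.3 173.4] [ 3.1416e+00 -1.0000e-04  1.6658e+00] [-0.1 -0.3 -2.4] [-0.046 -0.1   -0.009] 32.7
13.2 [545.6 -28.2 173.3] [-3.1416e+00 -1.0000e-04  1.6663e+00] [ 0.8  0.9 -1.5] [ 0.003 -0.098 -0.011] 32.4
row [-0.1   0.03  0.33] [-0.    -0.    -0.004] | clk 13.2 F [ 0.8  0.9 -1.5] gap 32.4
```

View pics/w9.png

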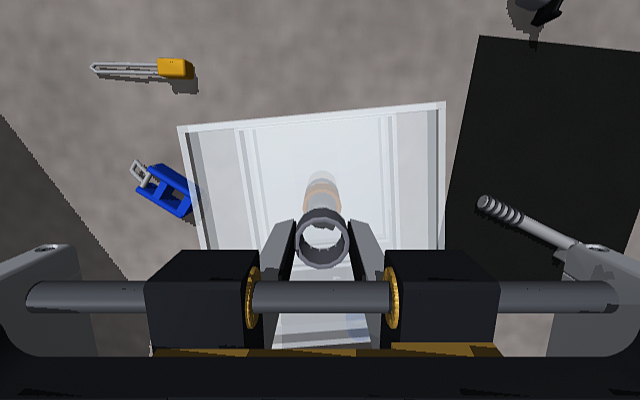

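View pics/c10.png

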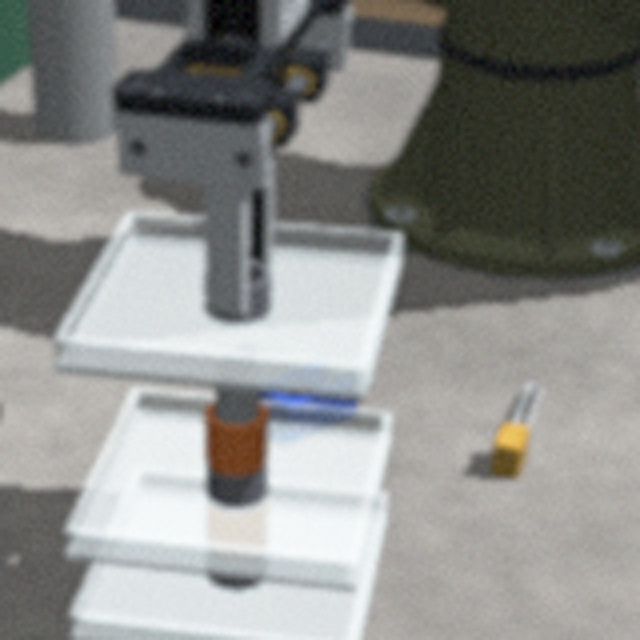

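Emit:
servo_tool(
  series=[
    [-0.05,0.02,0.2,0,0,0],
    [-0.1,0.03,0.6,0,0,0],
    [-0.1,0.03,1.1,0,0,0],
    [-0.1,0.03,1.6,0,0,0],
    [-0.1,0.03,2.1,0,0,0],
    [-0.1,0.03,2.6,0,0,0],
    [-0.1,0.03,3.1,0,0,0],
    [-0.1,0.03,3.6,0,0,0],
    [-0.1,0.03,4,0,0,0],
    [-0.1,0.03,4.3,0,0,0],
  ],
)

```text
clock: 14.03
eef_pos: [545.9, -29.8, 129.6]
eef_rot: [-3.141, -0.0, 1.666]
wrist_force: [-0.6, -0.4, -0.7]
finger_gap: 32.4
```

Emit:
servo_tool(
  series=[
    [0,0,0.1,0,0,0],
    [0,0,0.3,0,0,0],
    [0,0,0.5,0,0,0],
    [0,0,0.7,0,0,0],
    [0,0,0.85,0,0,0],
    [0,0,1,0,0,0],
    [0,0,1.1,0,0,0],
    [0,0,1.2,0,0,0],
    [0,0,1.25,0,0,0],
    [0,0,1.25,0,0,0],
  ],
)

```text
clock: 14.87
eef_pos: [546.0, -29.8, 117.7]
eef_rot: [-3.142, -0.0, 1.666]
wrist_force: [-0.6, 0.1, -1.5]
finger_gap: 33.0
```

Emit:
servo_tool(
  series=[
    [0,0,0.05,0,0,0],
    [0,0,0.1,0,0,0],
    [0,0,0.13,0,0,0],
    [0,0,0.16,0,0,0],
    [0,0,0.18,0,0,0],
    [0,0,0.2,0,0,0],
    [0,0,0.2,0,0,0],
    [0,0,0.2,0,0,0],
    [0,0,0.2,0,0,0],
    [0,0,0.2,0,0,0],
  ],
)

```text
clock: 15.7
eef_pos: [546.2, -29.8, 116.6]
eef_rot: [3.141, 0.0, 1.666]
wrist_force: [-3.6, -0.1, 7.8]
finger_gap: 33.1
```

Emit:
servo_tool(
  series=[
    [0,0,-0.1,0,0,0],
    [0,0,-0.1,0,0,0],
    [0,0,-0.1,0,0,0],
    [0,0,-0.1,0,0,0],
    [0,0,-0.5,0,0,0],
    [0,0,-2,0,0,0],
    [0,0,-4,0,0,0],
    [0,0,-6.5,0,0,0],
    [0,0,-8.5,0,0,0],
    [0,0,-9.5,0,0,0],
  ],
  gripper=6,
)

```text
clock: 16.53
eef_pos: [546.7, -29.8, 213.6]
eef_rot: [3.138, 0.001, 1.666]
wrist_force: [0.7, -0.7, 0.1]
finger_gap: 60.0
```

Run:
```python
from h import *
tool(); snap('wrist','w11');snap('scene','c11');tool();crop('c11',260,80,420,240,4,'c12');crop('w11',280,140,370,230,6,'b11');to(405,-250,150,0)
```

```text
16.5333 [546.7 -29.8 213.6] [3.1383e+00 7.0000e-04 1.6659e+00] [ 0.7 -0.7  0.1] [-0.103 -0.027 -0.004] 60.0
16.6333 [546.6 -29.9 212.2] [3.1388e+00 6.0000e-04 1.6658e+00] [ 0.  -0.9 -0.1] [-0.018 -0.105  0.009] 60.0
row [-20.57 -16.2    6.19] [ 0.003 -0.002  1.666] | clk 16.63 F [ 0.  -0.9 -0.1] gap 60.0
```

View pics/w11.png

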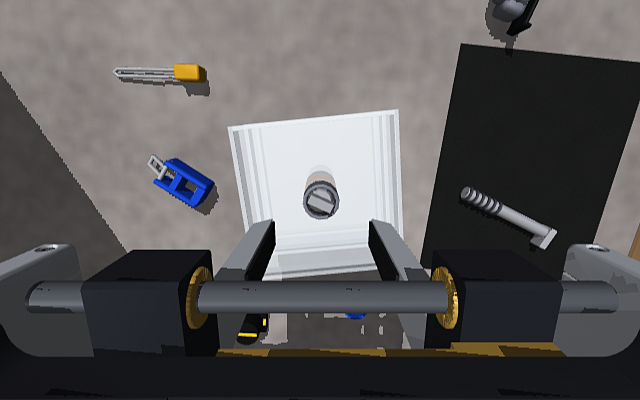

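View pics/c12.png

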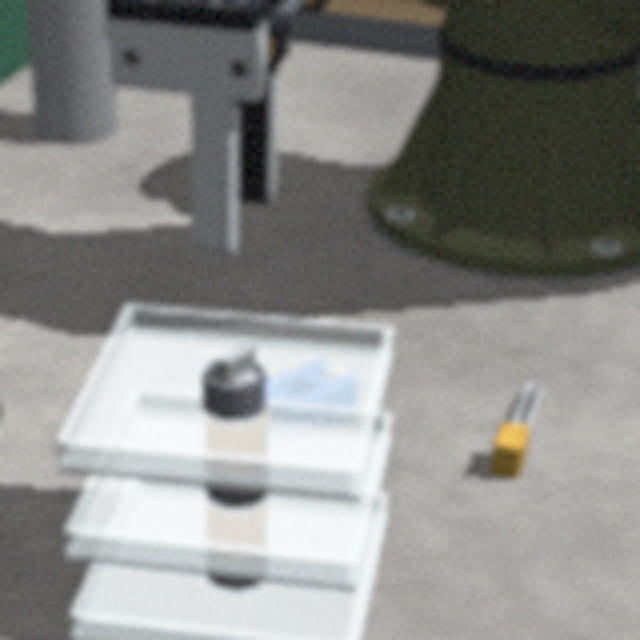

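View pics/b11.png

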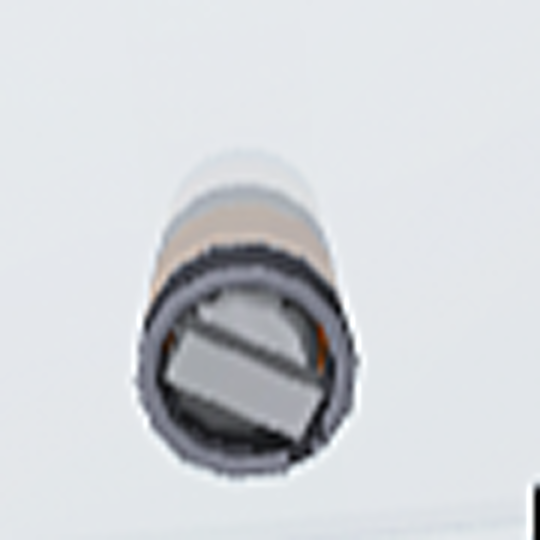

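Run:
```python
from h import *
q=[onz('w11',280+u/6,140+v/6,143) for u,v in [(190,325),(325,382),(303,440),(165,380)]]
print(q,np.mean(q,0))
for a,b in((1,0),(2,3)): v=q[a]-q[b];print(np.degrees(np.arctan2(v[1],v[0])),np.linalg.norm(v))
v=q[0]-q[3];print(np.degrees(np.arctan2(v[1],v[0])))
v=q[1]-q[2];print(np.degrees(np.arctan2(v[1],v[0])))
u,v=280+248/6,140+368/6;print('hub',onz('w11',u,v,132))
```

```text
[array([537. , -21.3, 143. ]), array([557.4, -28. , 143. ]), array([555.1, -37.1, 143. ]), array([534.1, -29.8, 143. ])] [545.9  -29.05 143.  ]
-18.181802696148658 21.47207488809591
-19.168425133520085 22.232633672149596
71.16156644201938
75.81570575172947
hub [546.3 -29.7 132. ]
```

Emit:
servo_tool(
  series=[
    [-1,-0.7,0,0,0,0.1],
    [-3.5,-2.5,0,0,0,0.22],
    [-6,-4.3,0,0,0,0.34],
    [-8.5,-6.1,0.4,0,0,0.46],
    [-11,-8,1,0,0,0.58],
    [-13.5,-9.8,1.8,0,0,0.7],
    [-16,-11.6,2.8,0,0,0.82],
    [-18.5,-13.4,4,0,0,0.94],
    [-20,-14.5,5,0,0,1.06],
    [-20.7,-15,5.5,0,0,1.18],
  ],
)

```text
clock: 17.47
eef_pos: [414.2, -251.3, 153.1]
eef_rot: [-3.139, 0.002, 0.478]
wrist_force: [0.6, 0.5, 0.0]
finger_gap: 60.2
```

Run:
```python
from h import *
to(417,-250,150,0)
```

```text
row [0.31 0.01 0.31] [-0.003  0.002  0.478] | clk 17.47 F [0.6 0.5 0. ] gap 60.2
```

Emit:
servo_tool(
  series=[
    [0,0,0,0,0,0.12],
    [0.1,0,0.1,0,0,0.24],
    [0.1,0,0.2,0,0,0.36],
    [0.2,0,0.3,0,0,0.45],
    [0.2,0,0.4,0,0,0.486],
    [0.2,0,0.4,0,0,0.486],
    [0.2,0,0.4,0,0,0.486],
    [0.2,0,0.4,0,0,0.486],
    [0.2,0,0.4,0,0,0.486],
    [0.2,0,0.4,0,0,0.486],
  ],
)

```text
clock: 18.3
eef_pos: [418.1, -249.1, 151.6]
eef_rot: [-3.141, 0.0, 0.0]
wrist_force: [0.2, -0.7, -0.0]
finger_gap: 60.0
```

Run:
```python
from h import *
tool(); snap('wrist','w12');tool();crop('w12',240,90,400,250,4,'b12')
```

```text
18.3 [ 418.1 -249.1  151.6] [-3.1415e+00  2.0000e-04  5.0000e-04] [ 0.2 -0.7 -0. ] [ 0.019  0.011 -0.045] 60.0
18.35 [ 418.1 -249.1  151.7] [-3.1416e+00 -0.0000e+00  4.0000e-04] [ 0.4  0.1 -0.6] [0.035 0.011 0.002] 59.8
```

View pics/b12.png

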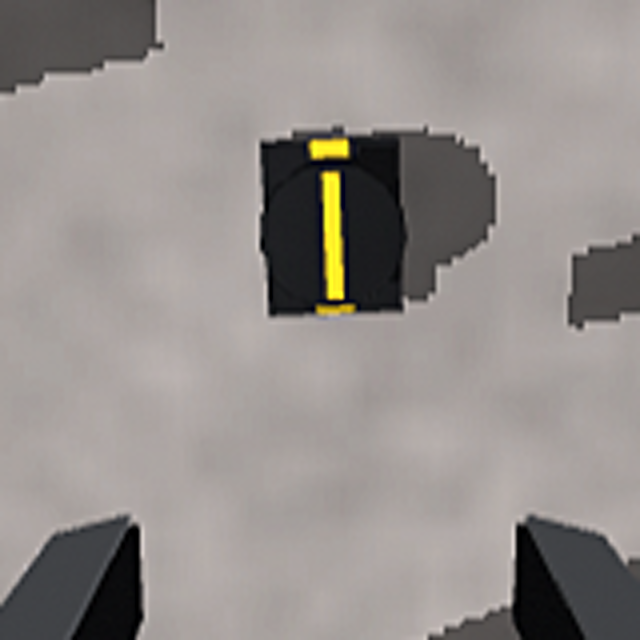

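Run:
```python
from h import *
a=onz('w12',323,132.75,42);b=onz('w12',324,165.25,42);v=a-b;print(a,b,(a+b)/2,np.degrees(np.arctan2(v[1],v[0])))
p=(a+b)/2;to(p[0],p[1],6,0.03)
```

```text
[ 477.6 -249.9   42. ] [ 446.3 -250.9   42. ] [ 461.95 -250.4    42.  ] 1.8299136395070639
row [ 4.38  0.13 14.57] [-0.   -0.   -0.03] | clk 18.35 F [ 0.4  0.1 -0.6] gap 59.8
```

Emit:
servo_tool(
  series=[
    [0.8,0,1,0,0,-0.01],
    [2.2,0.1,3,0,0,-0.03],
    [3.6,0.1,5.4,0,0,-0.03],
    [4.2,0.13,7.8,0,0,-0.03],
    [4.38,0.13,10,0,0,-0.03],
    [4.38,0.13,11.8,0,0,-0.03],
    [4.38,0.13,13.1,0,0,-0.03],
    [4.38,0.13,13.9,0,0,-0.03],
    [4.38,0.13,14.4,0,0,-0.03],
    [4.38,0.13,14.55,0,0,-0.03],
  ],
)

```text
clock: 19.18
eef_pos: [461.8, -250.4, 5.9]
eef_rot: [-3.141, 0.0, 0.03]
wrist_force: [-0.0, 1.7, -1.0]
finger_gap: 60.1
```

Run:
```python
from h import *
tool(); snap('wrist','w13');tool();crop('w13',260,170,390,280,6,'b13')
```

```text
19.1833 [ 461.8 -250.4    5.9] [-3.1414e+00  3.0000e-04  2.9900e-02] [-0.   1.7 -1. ] [ 0.065 -0.025 -0.07 ] 60.1
19.2333 [ 462.  -250.5    6.2] [ 3.1416e+00 -1.0000e-04  2.9900e-02] [ 0.3  0.3 -0.8] [ 0.045  0.021 -0.018] 60.0
```

View pics/b13.png

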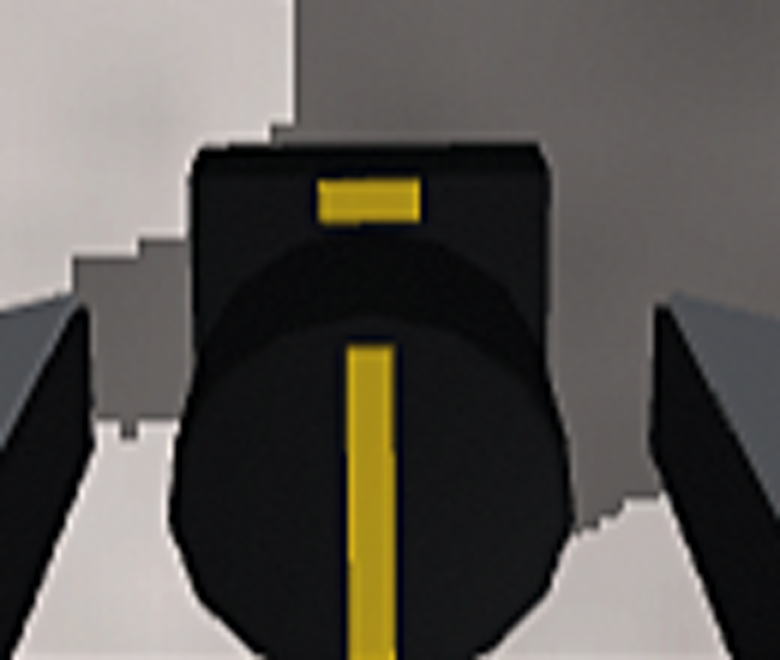

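Aligned: the yellow line runs straight up the image and the cap is centred between the fingers. Now I'll grip and lift.

Emit:
servo_tool(
  series=[
    [0,0,0,0,0,0],
    [0,0,0,0,0,0],
    [0,0,0,0,0,0],
    [0,0,0,0,0,0],
    [0,0,0,0,0,0],
    [0,0,0,0,0,0],
    [0,0,-0.3,0,0,0],
    [0,0,-1.2,0,0,0],
    [0,0,-3,0,0,0],
    [0,0,-6,0,0,0],
  ],
  gripper=2.5,
  grip_force=25,
)

```text
clock: 20.07
eef_pos: [460.7, -249.7, 65.4]
eef_rot: [-3.139, 0.004, 0.03]
wrist_force: [0.3, -0.0, -1.3]
finger_gap: 35.8
```

Run:
```python
from h import *
to(546,-29.2,185,-.33)
```

```text
row [  9.14 -21.81 -11.94] [-0.002  0.004  0.36 ] | clk 20.07 F [ 0.3 -0.  -1.3] gap 35.8
```

Emit:
servo_tool(
  series=[
    [0,0,-3,0,0,0],
    [0.4,-1,-6.5,0,0,0.03],
    [1.5,-3.5,-9.5,0,0,0.1],
    [3,-7,-10.9,0,0,0.18],
    [4.5,-11,-10.9,0,0,0.26],
    [6.2,-15,-10.9,0,0,0.34],
    [7.6,-18.3,-10.9,0,0,0.36],
    [8.6,-20.7,-10.9,0,0,0.36],
    [9.06,-21.7,-10.9,0,0,0.36],
    [9.06,-21.86,-10.9,0,0,0.36],
  ],
)

```text
clock: 20.9
eef_pos: [546.3, -27.7, 175.5]
eef_rot: [-3.142, -0.0, -0.328]
wrist_force: [0.3, -0.9, -0.7]
finger_gap: 35.5
```

Run:
```python
from h import *
tool(); snap('wrist','w14');snap('scene','c14');snap('side','s14');tool();crop('c14',260,80,400,220,4,'c15');crop('s14',270,90,410,230,4,'s15');to(546,-29.2,155,-.33)
```

```text
20.9 [546.3 -27.7 175.5] [-3.1415e+00 -1.0000e-04 -3.2760e-01] [ 0.3 -0.9 -0.7] [ 0.076  0.081 -0.032] 35.5
21.05 [545.6 -30.4 175.4] [ 3.1414e+00  1.0000e-04 -3.3090e-01] [-0.5 -0.  -0.7] [ 0.073 -0.018 -0.105] 35.5
row [ 0.   -0.12  2.04] [ 0.     0.    -0.001] | clk 21.05 F [-0.5 -0.  -0.7] gap 35.5
```

View pics/w14.png

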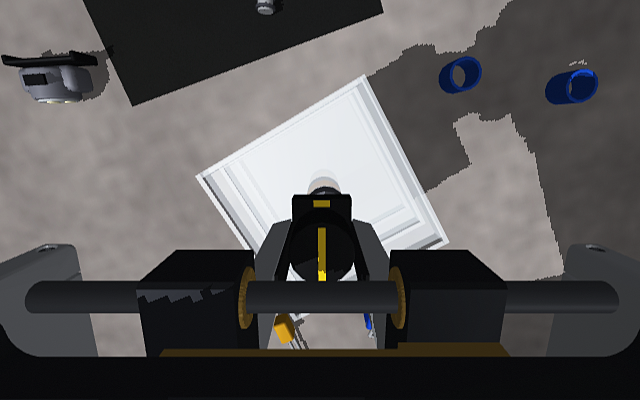

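View pics/c15.png

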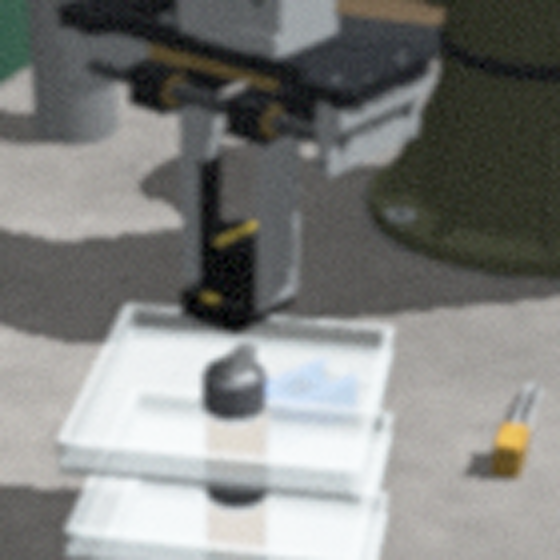

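View pics/s15.png

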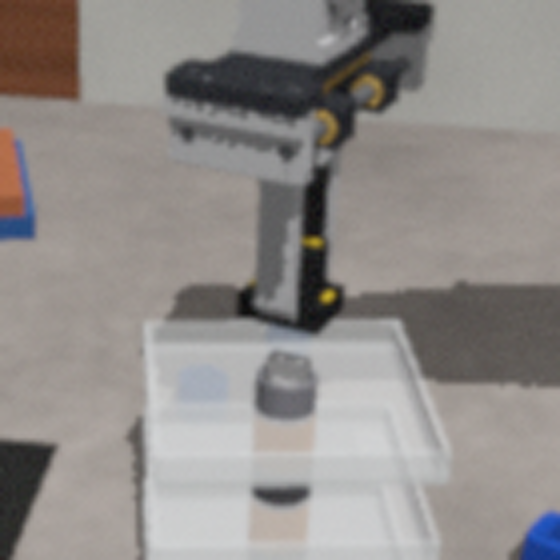

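Emit:
servo_tool(
  series=[
    [0,0,0.3,0,0,0],
    [0,0,0.7,0,0,0],
    [0,0,1.2,0,0,0],
    [0,0,1.6,0,0,0],
    [0,0,1.9,0,0,0],
    [0,0,2,0,0,0],
    [0,0,2,0,0,0],
    [0,0,2,0,0,0],
    [0,0,2,0,0,0],
    [0,0,2,0,0,0],
  ],
)

```text
clock: 21.88
eef_pos: [546.1, -29.2, 155.5]
eef_rot: [-3.142, -0.0, -0.33]
wrist_force: [-0.5, 0.2, -1.0]
finger_gap: 36.0
```

Run:
```python
from h import *
tool();to(546,-29.2,148,-.33); snap('scene','c16');snap('side','s16');tool()
for f,n,o in(('c16',(290,130,350,190),'c17'),('s16',(310,140,370,200),'s17')): crop(f,*n,9,o)
```

```text
21.8833 [546.1 -29.2 155.5] [-3.1415e+00 -4.0000e-04 -3.3010e-01] [-0.5  0.2 -1. ] [ 0.063 -0.063 -0.056] 36.0
row [-0.01  0.    0.75] [-0. -0. -0.] | clk 21.88 F [-0.5  0.2 -1. ] gap 36.0
21.9833 [546.  -29.2 155.4] [-3.1415e+00 -2.0000e-04 -3.3020e-01] [ 0.3 -0.2 -0.9] [ 0.026  0.018 -0.001] 35.7
```

View pics/c17.png

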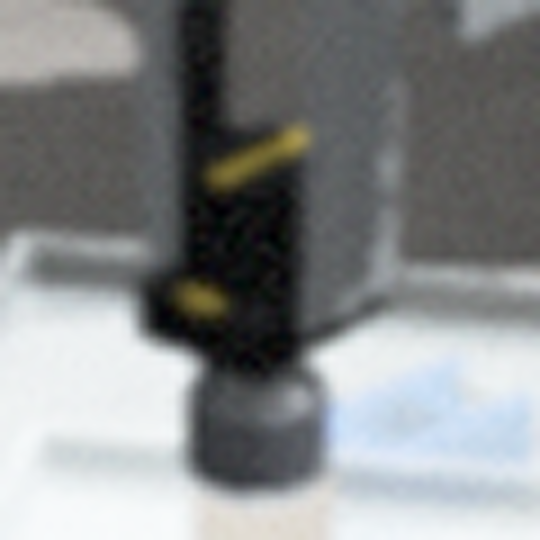

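View pics/s17.png

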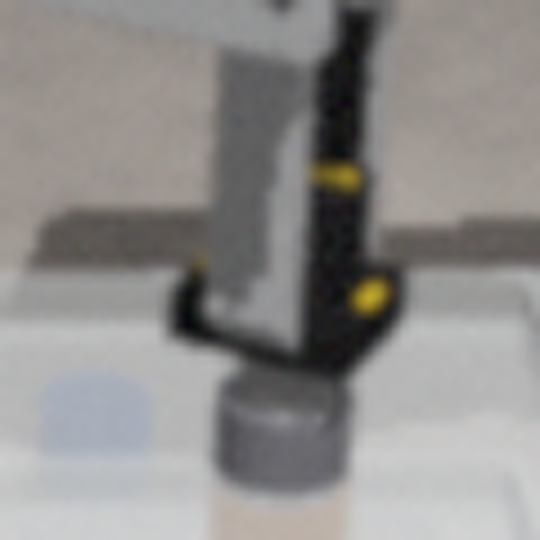

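Emit:
servo_tool(
  series=[
    [0,0,0.15,0,0,0],
    [0,0,0.3,0,0,0],
    [0,0,0.4,0,0,0],
    [0,0,0.5,0,0,0],
    [0,0,0.6,0,0,0],
    [0,0,0.65,0,0,0],
    [0,0,0.7,0,0,0],
    [0,0,0.75,0,0,0],
    [0,0,0.8,0,0,0],
    [0,0,0.8,0,0,0],
  ],
)

```text
clock: 22.82
eef_pos: [545.8, -29.2, 147.1]
eef_rot: [3.142, 0.0, -0.33]
wrist_force: [-1.1, 0.8, -0.5]
finger_gap: 35.8
```

Emit:
servo_tool(
  series=[
    [0,0,0.05,0,0,0],
    [0,0,0.1,0,0,0],
    [0,0,0.15,0,0,0],
    [0,0,0.2,0,0,0],
    [0,0,0.25,0,0,0],
    [0,0,0.3,0,0,0],
    [0,0,0.3,0,0,0],
    [0,0,0.3,0,0,0],
    [0,0,0.3,0,0,0],
    [0,0,0.3,0,0,0],
  ],
)

```text
clock: 23.65
eef_pos: [545.9, -29.2, 144.1]
eef_rot: [3.142, 0.0, -0.33]
wrist_force: [-5.1, 1.2, -0.3]
finger_gap: 35.8
```

Emit:
servo_tool(
  series=[
    [-0.03,0,0.05,0,0,0],
    [-0.05,0,0.1,0,0,0],
    [-0.05,0,0.15,0,0,0],
    [-0.05,0,0.2,0,0,0],
    [-0.05,0,0.25,0,0,0],
    [-0.05,0,0.3,0,0,0],
    [-0.05,0,0.35,0,0,0],
    [-0.05,0,0.4,0,0,0],
    [-0.05,0,0.4,0,0,0],
    [-0.05,0,0.4,0,0,0],
  ],
)

```text
clock: 24.48
eef_pos: [545.5, -29.1, 140.2]
eef_rot: [3.142, -0.0, -0.33]
wrist_force: [0.5, 0.0, -0.9]
finger_gap: 35.7
```

Emit:
servo_tool(
  series=[
    [0,0,0.05,0,0,0],
    [0,0,0.1,0,0,0],
    [0,0,0.15,0,0,0],
    [0,0,0.2,0,0,0],
    [0,0,0.23,0,0,0],
    [0,0,0.25,0,0,0],
    [0,0,0.25,0,0,0],
    [0,0,0.25,0,0,0],
    [0,0,0.25,0,0,0],
    [0,0,0.25,0,0,0],
  ],
)

```text
clock: 25.32
eef_pos: [545.7, -29.1, 138.6]
eef_rot: [-3.141, -0.001, -0.33]
wrist_force: [-3.2, -0.5, 7.4]
finger_gap: 35.5
```

Emit:
servo_tool(
  series=[
    [0,0,0.03,0,0,0],
    [0,0,0.05,0,0,0],
    [0,0,0.07,0,0,0],
    [0,0,0.08,0,0,0],
    [0,0,0.08,0,0,0],
    [0,0,0.08,0,0,0],
    [0,0,0.08,0,0,0],
    [0,0,0.08,0,0,0],
    [0,0,0.08,0,0,0],
    [0,0,0.08,0,0,0],
  ],
)

```text
clock: 26.15
eef_pos: [545.8, -29.1, 138.5]
eef_rot: [-3.141, -0.002, -0.33]
wrist_force: [-5.4, 0.1, 15.6]
finger_gap: 35.6
```

Run:
```python
from h import *
tool(); snap('scene','c18');snap('side','s18');tool()
for f,n,o in(('c18',(280,130,360,210),'c19'),('s18',(300,140,380,220),'s19')): crop(f,*n,7,o)
```

```text
26.15 [545.8 -29.1 138.5] [-3.1414e+00 -1.6000e-03 -3.3020e-01] [-5.4  0.1 15.6] [ 0.096  1.296 -0.043] 35.6
26.25 [545.8 -29.2 138.5] [-3.1414e+00 -1.6000e-03 -3.3020e-01] [-5.6  0.6 14. ] [ 0.181  1.297 -0.   ] 35.7
```

View pics/c19.png

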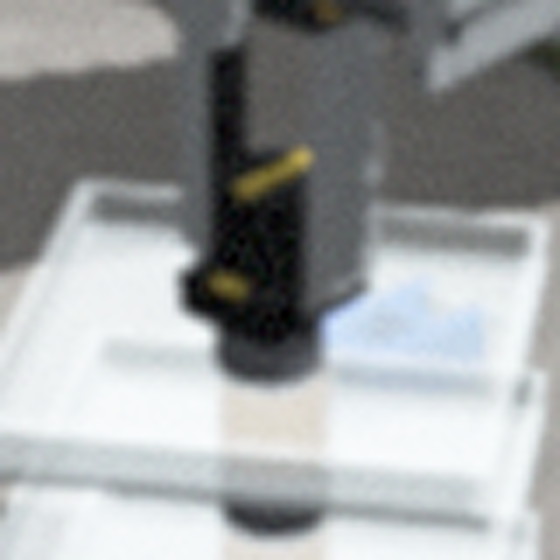

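View pics/s19.png

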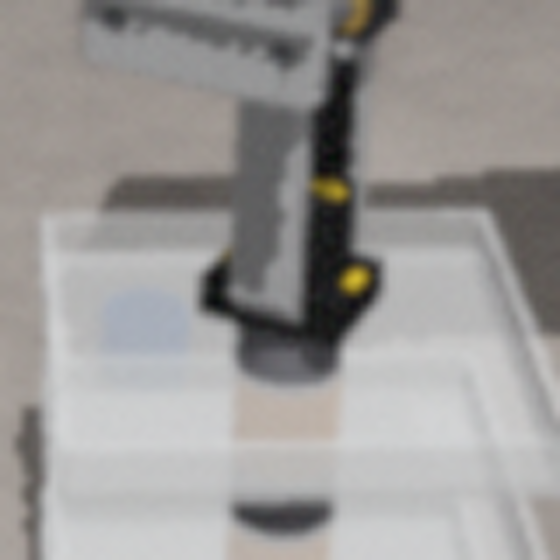

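Emit:
servo_tool(
  series=[
    [0,0,-0.1,0,0,0],
    [0,0,-0.1,0,0,0],
    [0,0,-0.1,0,0,0],
    [0,0,-0.1,0,0,0],
    [0,0,-0.1,0,0,0],
    [0,0,-0.5,0,0,0],
    [0,0,-2,0,0,0],
    [0,0,-4.5,0,0,0],
    [0,0,-7.5,0,0,0],
    [0,0,-9.5,0,0,0],
  ],
  gripper=6,
)

```text
clock: 27.08
eef_pos: [545.8, -29.1, 234.7]
eef_rot: [-3.141, -0.002, -0.33]
wrist_force: [0.4, 0.5, 0.1]
finger_gap: 59.9
```

Emit:
servo_tool(
  series=[
    [-1,0,0,0,0,0],
    [-3,0,0,0,0,0],
    [-5,0,0,0,0,0],
    [-6,0,0,0,0,0],
    [-6,0,0,0,0,0],
    [-6,0,0,0,0,0],
    [-6,0,0,0,0,0],
    [-6,0,0,0,0,0],
    [-6,0,0,0,0,0],
    [-6,0,0,0,0,0],
  ],
)

```text
clock: 27.92
eef_pos: [489.0, -9.8, 231.7]
eef_rot: [3.142, 0.0, -0.33]
wrist_force: [-0.6, 0.1, 0.6]
finger_gap: 59.9
```

Run:
```python
from h import *
tool(); snap('wrist','w20');snap('scene','c20');snap('side','s20');tool()
for f,n,o in(('c20',(270,120,370,250),'c21'),('s20',(290,140,390,260),'s21')): crop(f,*n,4,o)
a=cv2.imread('pics/c21.png');b=cv2.imread('pics/s21.png');h=min(len(a),len(b))
cv2.imwrite('pics/cs21.png',np.hstack([a[:h],b[:h]][:2]))
print('cap top if home scene',proj('c20',[546,-29.2,174]),'unkeyed',proj('c20',[546,-29.2,185]),'side',proj('s20',[546,-29.2,174]),proj('w20',[546,-29.2,174]),proj('w20',[546,-29.2,185]))
```

```text
27.9167 [489.   -9.8 231.7] [ 3.1415e+00  4.0000e-04 -3.3040e-01] [-0.6  0.1  0.6] [ 0.061  0.038 -0.026] 59.9
28.0667 [488.9  -9.7 231.8] [ 3.1415e+00  2.0000e-04 -3.3030e-01] [-0.5  0.1 -0.1] [ 0.08  -0.001  0.002] 59.7
cap top if home scene [318.6 154.3] unkeyed [318.7 149.4] side [342.2 165.7] [321.8 133.2] [321.9 133.6]
```

View pics/cs21.png

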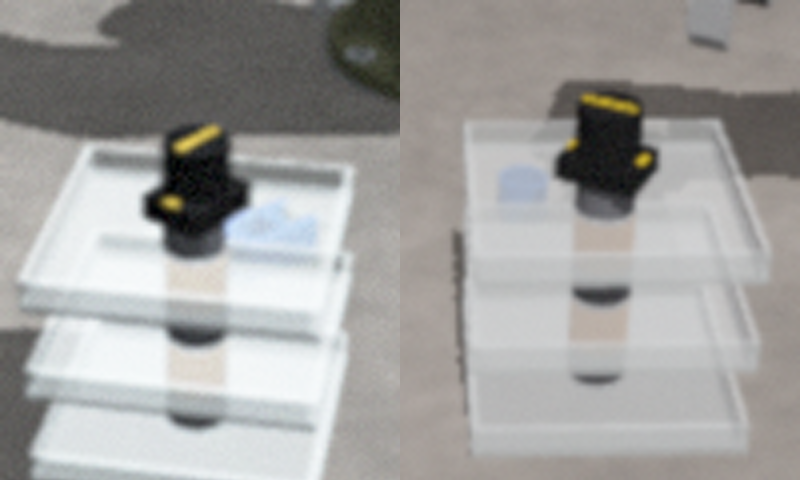

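View pics/w20.png

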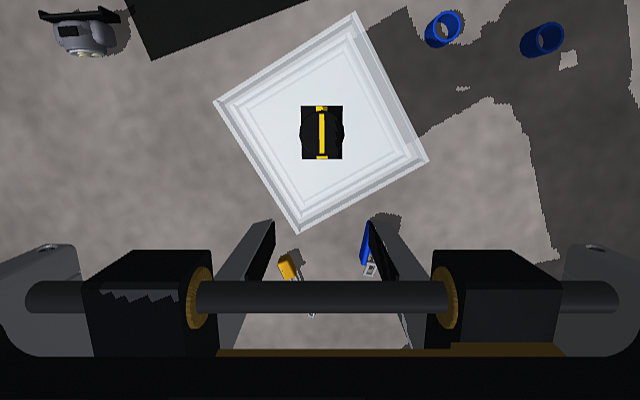

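The stack stands straight. The top of the cap is at (319,155) in the scene picture and (342,166) in the side picture, against (318.6,154.3) and (342.2,165.7) predicted for fully home. An unkeyed cap would be about 5 px higher in the scene view. The gripper is open and clear.

```bash
python3 -c "
from cell import sign_off
print(sign_off())"
```

```text
the job is handed in; nothing more can be done
None
```

The gear tidy is finished and handed in at about 28 s. I put on the orange spacer (not the two blue ones), then the clear tray, then the black cap, and let go of each.

- **Cap fit:** I read the tang's direction from the wrist camera as about -19° in the world frame, roughly 30° from the stand's x axis. I lined the slot up with it, and the cap dropped over the tang without any turning search.
- **Force:** On the way down there was a sideways force of about 5 N, which I cleared with a 0.5 mm shift. The final push on the cap read about 15 N and it no longer moved. The spacer and tray landings read at most about 8 N.
- **Last checks:** Both fixed cameras show the cap level, with its top within about 1 pixel of where it should be when fully home. At the cap's contact, the tool height was about 0.5 mm above the nominal seated height. That fits the roughly 0.5 mm offsets seen at the other two parts.
- **Surroundings:** The climbing gear was not touched, and the open gripper ended well clear of everything.

No check failed.

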